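# Load the plant-label dispenser and book the roll in

## Task

Set the fresh roll of plant labels (the one whose grey core sticks out of the top) over the dispenser's upright spindle, core end up, lowering it fully home on its seat before you let go. Then pick up the hand scanner, hold it upright and still for a good second with its window about 60 mm above the middle of the bar code on the white card, and stand it back upright in its dock. Leave everything else on the table where it is.

Things in the scene. Friction and masses are not known exactly. Their poses are not given: they have to be found in the camera images.
- roll: The fresh label roll, upright, loose, about 0.3 kg: a white paper cylinder 66 mm across, 64 mm high on a grey plastic core (38 mm across, 98 mm high) whose upper 34 mm stick out bare above the paper: grip it there. A bore of 24.4 mm runs right through. Origin: centre of the underside; z along the bore, towards the bare core end.
- dispenser: The grey label dispenser, fixed. Origin: on the spindle axis at table height; z up. Base plate 170 x 120 x 14 mm (x -63 to +107 mm). Black seat disc, 60 mm across, top 20 mm above the table: the roll's underside must rest on it. Steel spindle 20 mm thick, tapered over its top 8 mm. On its +x side a 12 mm post (x 60, y 35, top 66 mm) and a peel plate (x 94, top 49 mm).
- spindle_tip (a point): Top end of the dispenser's spindle, on its axis, 132 mm above the table (112 mm above the seat).
- scanner: The hand scanner, loose, 0.2 kg, 150 mm high, standing on its head in the dock. Origin: centre of the underside (the reading window); z up along the handle. Grey head 50 (x) x 44 (y) x 44 (z) mm; above it a black handle 36 (x) x 30 (y) mm, from 44 to 150 mm above the origin: grip it there. It reads downwards, along -z, all the time (no trigger).
- focus (a point): The point the scanner reads best: on its axis, 60 mm below its window (it is carried by the scanner). At the start it lies below the table top.
- dock: The scanner's black dock, fixed: a shallow open tray 82 x 82 mm outside, 70 x 70 mm inside, rim 20 mm above the table, inner floor 6 mm above the table, with a 40 mm deep, 30 mm high block behind it on its +x side. Origin: under the middle of the tray, at table height; z up.
- code (a point): Middle of the printed bar code, on top of the fixed white card (84 x 120 mm, 10 mm thick, lying flat); the point is 10 mm above the table, z up; the row of bars runs along y.
- used_core: Bystander: an empty grey core without paper, 38 mm across, 98 mm high, standing loose. Origin: centre of underside. Leave alone.
- wide_roll: Bystander: a low, wide white roll without a core, 92 mm across, 48 mm high, loose. Origin: centre of underside. Leave alone.
- pot: Bystander: a small empty terracotta pot, 58 mm across, 55 mm high, loose. Origin: centre of underside. Leave alone.
- brush: Bystander: a brush 160 mm long lying on the table, under 40 mm high. Leave alone.
- scissors: Bystander: scissors about 160 mm long lying flat, about 10 mm high. Leave alone.
Mind the look-alikes: they are no part of the job. There is more than one size of the dispenser; the job needs the larger.

How it is judged (in metres and radians):
On the way, in this order (a step that is already met when the one before it is completed fails the run):
1. the roll sits fully home on the spindle, core end up, let go (horizontal distance between roll and dispenser below 0.005 m and z of roll in the frame of dispenser between 0.015 and 0.024 m and angle between roll's own z axis and vertical below 0.06 rad and contact force between the fingers and roll below 0.1 N), for 0.2 s.
2. the scanner, held in the fingers, reads the code: upright, still, focus on the middle of the code, for a second (distance between focus and code below 0.02 m and angle between scanner's own z axis and vertical below 0.2 rad and linear speed of scanner below 0.03 m/s and angular speed of scanner below 0.3 rad/s and contact force between the fingers and scanner above 0.5 N), for 1 s.
At the end, for the whole second after the job is handed in: The roll rests on the dispenser's seat, core end up, around the spindle (axis within 5 mm, underside within 4 mm of the seat, tilt under 0.06 rad), and the scanner stands upright in its dock (within 18 mm of its middle, on its floor within 5 mm, tilt under 0.06 rad); both released and at rest (horizontal distance between roll and dispenser below 0.005 m and z of roll in the frame of dispenser between 0.015 and 0.024 m and angle between each of roll, scanner's own z axis and vertical below 0.06 rad and linear speed of each of roll, scanner below 0.02 m/s and angular speed of each of roll, scanner below 0.2 rad/s and horizontal distance between scanner and dock below 0.018 m and height (world z) of scanner below 0.011 m); the robot touches nothing.
It fails at once if the roll is dropped down the spindle instead of being lowered fully before letting go (horizontal distance between roll and dispenser below 0.008 m and z of roll in the frame of dispenser between 0.028 and 0.14 m and contact force between the fingers and roll below 0.05 N and linear speed of roll above 0.12 m/s).
It fails at once if a bystander (used-up core, wide roll, pot, brush or scissors) is shifted by more than 25 mm (distance of any of used_core, wide_roll, pot, brush, scissors from where it was at the start of the episode above 0.025 m).
It also fails if it takes over 72 s, if anything falls off the work surface, if the arm or the gripper's body presses on something with over 40 N, if the wrist force passes 120 N, or if a joint passes its speed limit or range.

## Robot

A 6-joint arm with a two-finger parallel gripper is mounted at the origin on the work surface. World frame = base frame: x ahead of the robot, y to its left, z up, the work surface at z = 0. Lengths are in mm, angles in rad, forces in N, time in s.
With the tool pointing down it reaches from about 300 to 775 mm from the base axis. Payload 14.6 kg.
Tool frame: the origin (TCP) lies at the very end of the fingers, on their centre line; the grasp point (between the pads) lies 19 mm behind it (manip.grip_point_offset is the distance from the TCP to the grasp point, in mm); z points along the fingers, y is the line along which they close (so a half turn about z gives the same grasp; the last joint's range is limited). The gripper opens to 94 mm and grips with 3 to 60 N. Pads are 16 mm wide; open, the fingers measure 119 mm over their backs; the gripper's body (75 mm by 177 mm) begins 78 mm behind the grasp point.
Start: joints at [-1.195, 0.3, 1.521, -0, 1.321, -0.067], TCP at [235.651, -496.949, 205.446] pointing down, gripper open.
Joint ranges: [-3.03, 3.03], [-0.79, 2.21], [0.23, 2.52], [-1.04, 4.18], [0, 3.07], [-2.55, 2.55]. Speed limits (rad/s): [2.22, 2.22, 2.57, 3.14, 3.14, 3.14].

## Interface

Orientations are given as [roll, pitch, yaw] about the fixed x, y, z axes, in that order (R = Rz(yaw) Ry(pitch) Rx(roll)).
In Python, from cell import telemetry, eyes, manip gives the robot as it stands.
- The arm moves only by the tool play_rows, never from a script. Its arguments are lists of equal length, an entry for each row: "translation": the shift along the world's x, y, z in m, a list of three; "yaw": the turn about the world's z in rad. A call has 1 to 12 rows; each row is the pose to reach, as a shift and turn from the pose commanded when the call began; what a row does not reach only later rows make up. A row lasts 1/8 s, in which the tool goes at most 62.5 mm and 10.7 degrees, less where a joint would pass 70% of its speed; a pose out of reach is approached as far as the arm can. A call with a gripper value outside its range is refused whole. "hand" is the opening, from 0 (shut) to 1 (fully open), set as the call begins (left out, the last holds). The fingers move at their own pace and stop on an object; "force" is the grip in N (left out, the last holds). Time passes only in rows, so rows that repeat a pose let the fingers close. It gives the time, the measured TCP pose, the force, the opening and the grip force at its end, in the units of the state.
- telemetry.read_state(): the state, without advancing time (a new reading comes with each control period).
- eyes.camera(name): name is "side" or "top" or "wrist"; returns a dict with "pixels" (480x640x3 uint8, red, green, blue), "fx", "fy", "cx", "cy" (pixels), "cam_to_world" (4x4, takes a point from camera to world coordinates); the wrist camera has in their place "T_tool_cam" (4x4, takes a point from camera to tool coordinates, whose origin is the TCP and whose axes are the flange's). Camera axes: x right, y up, looking along -z (the intrinsics and any distortion apply to the point x, -y, -z); pixel columns grow to the right and rows downward; lengths in mm; the calibration is good to about 2 mm. A picture is of the moment at which its call begins: read the wrist's pose just before it. There is no depth.
- manip.sign_off(): hands the job in; it is judged then, once.
The state is a dict: "clock": time; "joints": joint angles; "qd": joint speeds; "effort": joint torques, N m; "eef_pos": TCP position; "eef_rot": TCP orientation; "wrist_force": force on the tool from outside, world axes, zero at the start; "moment": the same for the moment, N m; "finger_gap": finger opening in mm; "finger_force": force on a finger pad.
Only numpy, scipy, OpenCV 4.12 (cv2) and the standard library are available. Lean on these libraries where they do the work, as an engineer would, in place of code of your own. Each camera call takes 0.05 s, during which the arm holds its last target. There are 200 camera calls.

## Working session

There is one attempt and no reset: what is moved stays moved. The work goes in short steps, Python scripts to look and compute and a tool call to move; the robot and the scene stay as the last step left them, time stands still between calls to the robot, and variables do not carry over. Pictures are saved under pics/ and viewed, at most 11 in all, crops included, and the job is handed in when it is done.

Besides the shell and the picture viewer there is one more tool, called after "Emit:" as name(argument=value, ...), one argument or row to a line, values as JSON. play_rows: Moves the arm, as the interface text tells. Its arguments: {"type":"object","properties":{"translation":{"type":"array","items":{"type":"array","items":{"type":"number"}}},"yaw":{"type":"array","items":{"type":"number"}},"hand":{"type":"number"},"force":{"type":"number"}},"required":["translation","yaw"]}

```bash
mkdir -p pics; ls
cat > h.py <<'E'
import numpy as np, cv2
from cell import telemetry, eyes, manip
from scipy.spatial.transform import Rotation as R
def grab(n,save=None):
    s=telemetry.read_state(); c=eyes.camera(n)
    if n=="wrist":
        T=np.eye(4); T[:3,:3]=R.from_euler('xyz',s["eef_rot"]).as_matrix(); T[:3,3]=s["eef_pos"]
        c["cam_to_world"]=T@np.array(c["T_tool_cam"])
    c["M"]=np.array(c["cam_to_world"])
    if save: cv2.imwrite("pics/"+save,c["pixels"][:,:,::-1])
    return c
def ray(c,u,v):
    d=np.array([(u-c["cx"])/c["fx"],-(v-c["cy"])/c["fy"],-1.])
    return c["M"][:3,3], c["M"][:3,:3]@d
def onz(c,u,v,z):
    o,d=ray(c,u,v); return o+d*(z-o[2])/d[2]
def proj(c,p):
    q=np.linalg.inv(c["M"])@np.append(p,1.); return np.array([c["cx"]+c["fx"]*q[0]/-q[2], c["cy"]-c["fy"]*q[1]/-q[2]])
def tri(c1,p1,c2,p2):
    o,d=ray(c1,*p1);o2,d2=ray(c2,*p2)
    A=np.stack([d,-d2],1);t=np.linalg.lstsq(A,o2-o,rcond=None)[0]
    a,b=o+d*t[0],o2+d2*t[1]; return (a+b)/2,np.linalg.norm(a-b)
E
python3 - <<'E'
from h import *
for n in ("top","side"):
    c=grab(n,n+"0.png"); print({k:(v if k!="pixels" else 0) for k,v in c.items()})
print(telemetry.read_state())
E
```

```text
pics
{'pixels': 0, 'fx': 573.5392559947802, 'fy': 573.5392559947802, 'cx': 320.0873067748491, 'cy': 242.29981236636527, 'cam_to_world': array([[ 1.49748208e-02,  9.97876934e-01, -6.33828057e-02,
         3.55425796e+02],
       [-9.99774808e-01,  1.39897641e-02, -1.59567825e-02,
        -1.25303231e+00],
       [-1.50361947e-02,  6.36074824e-02,  9.97861714e-01,
         1.39324537e+03],
       [ 0.00000000e+00,  0.00000000e+00,  0.00000000e+00,
         1.00000000e+00]]), 'M': array([[ 1.49748208e-02,  9.97876934e-01, -6.33828057e-02,
         3.55425796e+02],
       [-9.99774808e-01,  1.39897641e-02, -1.59567825e-02,
        -1.25303231e+00],
       [-1.50361947e-02,  6.36074824e-02,  9.97861714e-01,
         1.39324537e+03],
       [ 0.00000000e+00,  0.00000000e+00,  0.00000000e+00,
         1.00000000e+00]])}
{'pixels': 0, 'fx': 465.91716589797085, 'fy': 465.91716589797085, 'cx': 317.68893446435203, 'cy': 237.4194449418516, 'cam_to_world': array([[-9.99575094e-01, -1.84835859e-04, -2.91478385e-02,
         4.15889374e+02],
       [-1.97259216e-02, -7.31917243e-01,  6.81107949e-01
[... 527 characters left out ...]
 1.00000000e+00]])}
{'clock': 0.1, 'joints': array([-1.19456643e+00,  3.00385198e-01,  1.52146431e+00,  2.16873315e-05,
        1.32067024e+00, -6.66548356e-02]), 'qd': array([-0.00113092, -0.00171243, -0.00212055,  0.0011657 , -0.00085204,
       -0.00163633]), 'effort': array([ 3.74601932e-04, -5.32645869e+01, -3.53286231e+01,  7.09388056e-02,
        2.35343393e-02, -5.67116581e-05]), 'eef_pos': array([ 235.60124723, -496.75689441,  204.98284175]), 'eef_rot': array([-3.14066902e+00, -8.27101627e-05,  4.42879320e-01]), 'wrist_force': array([-0.54729815, -0.10662227,  0.76362824]), 'moment': array([-0.00801128,  0.04517799, -0.007724  ]), 'finger_force': 0.0, 'finger_gap': 94.0191702515145}
```

View pics/top0.png

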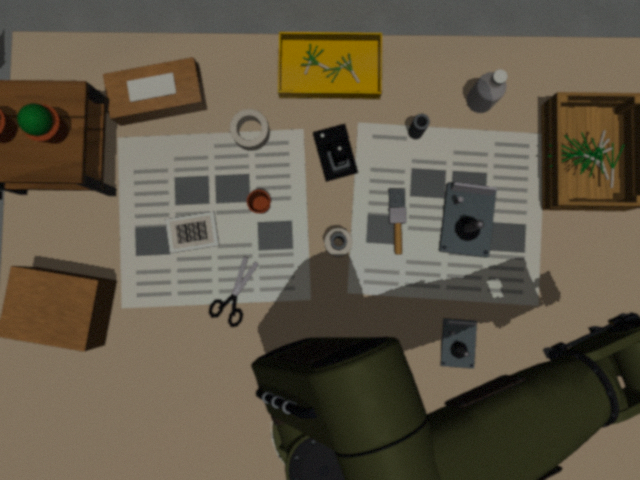

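View pics/side0.png

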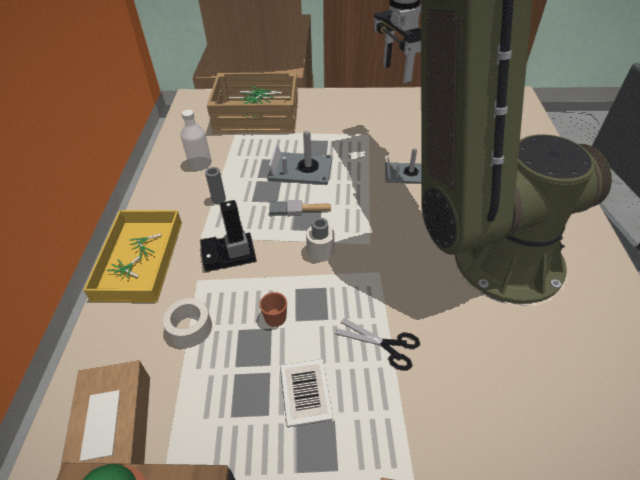

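The top view shows the label roll (white paper, grey core) at (338,240). The look-alikes are the bare used core at (418,124) and the wide, coreless roll at (250,128). Only (338,240) has a core standing above paper. There are two dispensers: a large one at (468,218) and a small one at (459,343), so the job needs (468,218). The dock and scanner are at (335,152) and the card is at (192,232). I'll enlarge these to confirm.

Run:
```python
from h import *
t=cv2.imread("pics/top0.png"); s=cv2.imread("pics/side0.png")
def crop(im,u,v,w=100,h=100):
    a=im[v-h//2:v+h//2,u-w//2:u+w//2]; a=cv2.resize(a,(260,260),interpolation=cv2.INTER_CUBIC)
    return cv2.convertScaleAbs(a,alpha=1.5)
top=[crop(t,338,240,50,50),crop(t,468,218),crop(t,338,152,70,70)]
sd=[crop(s,320,238,60,60),crop(s,305,160),crop(s,230,235,80,80)]
cv2.imwrite("pics/crop1.png",np.vstack([np.hstack(top),np.hstack(sd)]))
c,d=[grab(n) for n in("top","side")]
def show(n,a,b): print(n,*[np.round(x,1) for x in tri(c,a,d,b)])
print("roll top onz98",onz(c,338,240,98),onz(d,320,225,98))
print("code",onz(c,193,232,10),onz(d,306,390,10))
print("disp spindle tip side z132",onz(d,307,134,132)," seat top",onz(c,469,229,20),onz(d,308,166,20))
print("scanner side z156",onz(d,231,205,156))
```

```text
roll top onz98 [443.4799757  -20.99420313  98.        ] [441.19961796 -16.37057686  98.        ]
code [464.01599093 329.79208118  10.        ] [463.37903328 331.23157009  10.        ]
disp spindle tip side z132 [ 479.85416188 -319.38709296  132.        ]  seat top [ 479.54569095 -335.26451532   20.        ] [ 481.56619504 -326.49843201   20.        ]
scanner side z156 [633.71161698 -20.57254818 156.        ]
```

View pics/crop1.png

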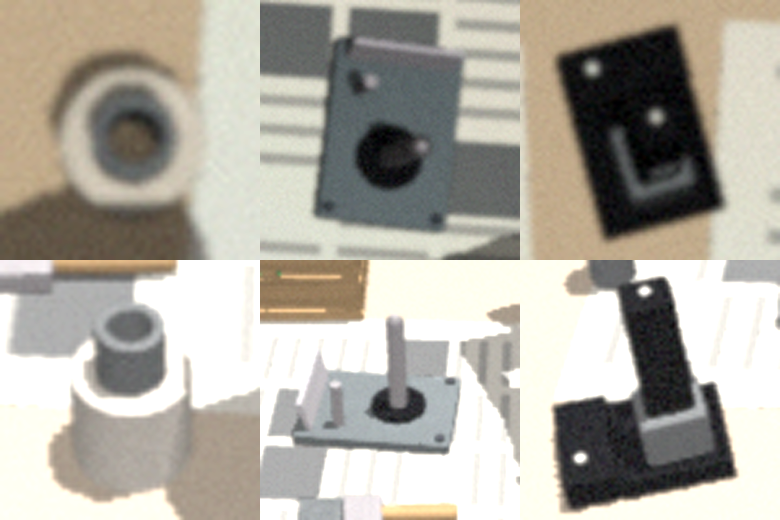

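The crops confirm the choices. The roll's grey core with its bore sticks out of the white paper. The large dispenser has its post and peel plate on the far side, with the spindle tip at top (481,224) and side (307,132). The scanner handle stands in the dock, with its top dot at top (340,148) and side (228,204).

Run:
```python
from h import *
c,d=[grab(n) for n in("top","side")]
def show(n,a,b,z): 
    p,e=tri(c,a,d,b);print(n,np.round(p,1),round(e,1),'z',z,np.round(onz(c,*a,z),1)[:2],np.round(onz(d,*b,z),1)[:2])
show("roll",(338.4,241),(320,224),98); show("tip",(480.7,224.2),(306.9,132.3),132)
show("scan",(339.6,148.2),(228.2,204.5),156); show("code",(193,232),(306,390),10)
# dock yaw: black corners in top image -> minAreaRect ; card rect
p=c["pixels"]
m=(p.max(2)<45).astype(np.uint8); m[:110]=0;m[195:]=0;m[:,:300]=0;m[:,370:]=0
cs=cv2.findContours(m,0,2)[0]; r=cv2.minAreaRect(max(cs,key=cv2.contourArea)); print(r)
b=cv2.boxPoints(r); print(np.round([onz(c,*q,22) for q in b],1))
# dispenser plate
g=p.astype(int); m=((g[:,:,2]-g[:,:,0]>4)&(g.max(2)<125)&(g.max(2)>45)).astype(np.uint8); m[:170]=0;m[262:]=0;m[:,:430]=0;m[:,505:]=0
cs=cv2.findContours(cv2.morphologyEx(m,2,np.ones((3,3),np.uint8)),0,2)[0]; r=cv2.minAreaRect(max(cs,key=cv2.contourArea)); print(r); print(np.round([onz(c,*q,14) for q in cv2.boxPoints(r)],1))
print(telemetry.read_state()["clock"])
```

```text
roll [441.4 -22.   95.5] 0.1 z 98 [441.2 -21.9] [441.3 -19.5]
tip [ 480.9 -335.1  126.6] 0.0 z 132 [ 480.4 -333.7] [ 480.4 -327.1]
scan [640.  -21.  157.1] 0.5 z 156 [640.5 -21. ] [640.1 -22.2]
code [463.8 330.3   8. ] 0.7 z 10 [464.  329.8] [463.4 331.2]
((334.8961486816406, 152.11923217773438), (49.992305755615234, 32.53884506225586), 74.74488067626953)
[[709.7  42.8  22. ]
 [731.6 -33.1  22. ]
 [613.8 -66.2  22. ]
 [592.    9.2  22. ]]
((468.0278015136719, 220.1317596435547), (49.705013275146484, 67.70215606689453), 6.519801616668701)
[[ 426.3 -266.1   14. ]
 [ 589.3 -284.3   14. ]
 [ 577.1 -403.1   14. ]
 [ 414.4 -384.1   14. ]]
0.3
```

Positions: roll (441,-21), spindle about (480,-333), scanner (640,-21), code (464,330). The sizes and heights fit, and the dock yaw is about 0.27. The dispenser is on the way, so I'll go above it first and measure the tip close up with the wrist camera.

Emit:
play_rows(
  translation=[
    [0.05,0.033,0.02],
    [0.1,0.066,0.04],
    [0.15,0.1,0.06],
    [0.2,0.135,0.075],
    [0.244,0.164,0.08],
    [0.244,0.164,0.08],
    [0.244,0.164,0.08],
    [0.244,0.164,0.08],
  ],
  yaw=[-0.1,-0.2,-0.3,-0.4,-0.443,-0.443,-0.443,-0.443],
  hand=1,
)

```text
clock: 1.3
eef_pos: [478.8, -333.7, 285.4]
eef_rot: [-3.142, 0.0, -0.001]
wrist_force: [0.3, -0.5, 0.1]
finger_gap: 93.9
finger_force: 0.0
```

Run:
```python
from h import *
s=telemetry.read_state(); print(s["clock"],s["eef_pos"],s["eef_rot"],s["joints"])
c=grab("wrist","w1.png"); print(np.round(np.array(c["T_tool_cam"]),3),c["fx"],c["cx"],c["cy"])
print(proj(c,np.array([480,-333,132.])),proj(c,np.array([480,-333,20.])))
```

```text
1.3 [ 478.7694196  -333.71308345  285.35267078] [-3.14150356e+00  2.68332603e-04 -1.43018883e-03] [-6.71435678e-01  3.31536439e-01  1.29622516e+00 -9.69554863e-05
  1.51409670e+00  9.00796356e-01]
[[ 1.00000e-03  9.73000e-01  2.33000e-01  6.62320e+01]
 [ 1.00000e+00 -0.00000e+00 -1.00000e-03  3.80000e-02]
 [-0.00000e+00  2.33000e-01 -9.73000e-01 -1.78107e+02]
 [ 0.00000e+00  0.00000e+00  0.00000e+00  1.00000e+00]] 370.2264449872938 322.3713654958184 240.8583082644563
[321.35806757 225.53161955] [321.57260379 207.62670517]
```

View pics/w1.png

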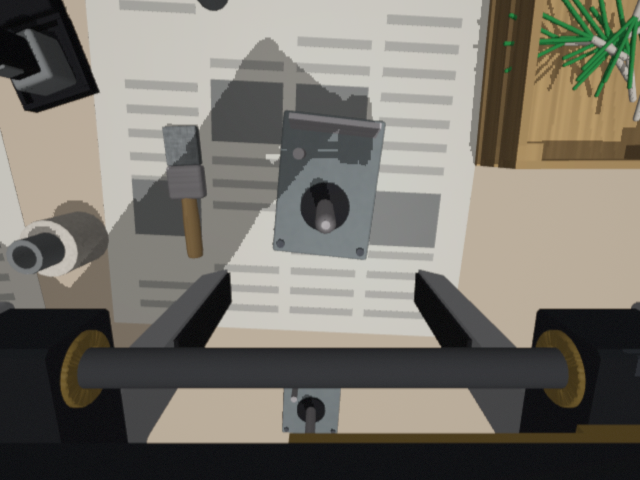

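The wrist view shows the large dispenser: spindle tip at (326,225), black seat disc centred near (325,206), roll at left (40,250). I'll compute these more exactly from the disc and the tip.

Run:
```python
from h import *
c=grab("wrist"); p=c["pixels"]; g=p.max(2)
# tip: bright spot on spindle end; seat disc: dark blob
w=g[205:240,308:345]; print(w[10:30:1,8:30])
m=(g<40).astype(np.uint8); m[:170]=0; m[245:]=0; m[:,:285]=0; m[:,:][:,365:]=0
for k in cv2.findContours(m,0,1)[0]:
    if len(k)>20:
        h=cv2.convexHull(k); e=cv2.fitEllipse(h); print(e, onz(c,*e[0],20), cv2.boundingRect(k))
print("tip",onz(c,326,225,132))
```

```text
[[ 64  68  69  72  76  80  84  84  86  87  88  85  82  80  76  73  69  66
   59  44  42  42]
 [ 66  70  72  76  80  87  91  92  93  93  93  91  89  87  82  79  72  67
   60  45  40  40]
 [ 65  72  77  81  87  92  95  97 100 101  99  98  96  93  89  83  76  68
   61  49  42  40]
 [ 66  75  81  87  94  97 100 104 104 105 105 104 103 100  96  87  81  72
   66  51  42  41]
 [ 68  78  86  93  98 101 107 108 101 104 113 111 109 106 100  92  84  78
   69  54  42  41]
 [ 71  82  89  97 103 107 112 117 119 128 131 123 117 110 103  95  89  84
   75  59  43  41]
 [ 73  84  92 100 106 113 125 144 159 163 162 152 140 118 108 103  97  90
   80  65  43  40]
 [ 76  86  95 103 110 123 146 167 175 177 175 170 161 139 116 107 102  93
   82  69  44  40]
 [ 78  88  97 106 116 138 166 176 178 177 176 174 170 158 123 112 104  95
   84  73  47  39]
 [ 76  88  97 107 122 149 174 178 177 176 175 173 172 164 128 115 107  97
   88  75  49  42]
 [ 74  86  96 106 122 154 175 178 177 175 174 173 171 165 135 118 107  97
   86  73  45  41]
 [ 73  85  94 104 120 150 174 177 175 174 173 172 171 162 133 116 106  95
   
[... 432 characters left out ...]
8 106 104 100  98 103 119 124
  130 132 133 132]
 [132 131 128 116 104  92  89  93  96  98  97  97  96  97 108 123 131 133
  133 133 133 133]
 [133 132 133 131 125 119 117 107  99 103 106 111 112 119 125 132 133 133
  133 134 133 133]
 [133 133 133 132 132 131 131 127 121 123 125 128 128 131 132 134 134 134
  133 133 133 133]]
((306.8674621582031, 212.09434509277344), (8.214310646057129, 12.955379486083984), 44.77158737182617) [ 474.64455667 -315.29040331   20.        ] (302, 207, 11, 12)
((321.49365234375, 195.4111328125), (23.812664031982422, 39.67520523071289), 73.37215423583984) [ 494.77757592 -333.01118381   20.        ] (303, 183, 37, 25)
tip [ 480.53038467 -337.30335783  132.        ]
```

Emit:
play_rows(
  translation=[
    [-0.007,0.06,-0.006],
    [-0.014,0.12,-0.012],
    [-0.021,0.18,-0.02],
    [-0.028,0.24,-0.028],
    [-0.036,0.3,-0.034],
    [-0.038,0.313,-0.034],
    [-0.038,0.313,-0.034],
    [-0.038,0.313,-0.034],
  ],
  yaw=[0,0,0,0,0,0,0,0],
)

```text
clock: 2.4
eef_pos: [441.9, -21.2, 251.5]
eef_rot: [3.141, -0.0, -0.002]
wrist_force: [0.5, -0.9, -0.5]
finger_gap: 94.3
finger_force: 0.0
```

Run:
```python
from h import *
s=telemetry.read_state(); print(s["clock"],s["eef_pos"],s["eef_rot"])
c=grab("wrist","w2.png"); print(proj(c,np.array([441,-21,98.])))
g=cv2.cvtColor(c["pixels"],cv2.COLOR_RGB2GRAY); u,v=proj(c,np.array([441,-21,98.])).astype(int)
a=g[v-60:v+60,u-60:u+60]; cv2.imwrite("pics/w2c.png",cv2.resize(c["pixels"][v-60:v+60,u-60:u+60,::-1],None,fx=4,fy=4)); print(u,v)
```

```text
2.4 [441.90606814 -21.18517507 251.53953049] [ 3.14139993e+00 -2.16767420e-04 -1.64767422e-03]
[321.89303447 227.86871938]
321 227
```

View pics/w2c.png

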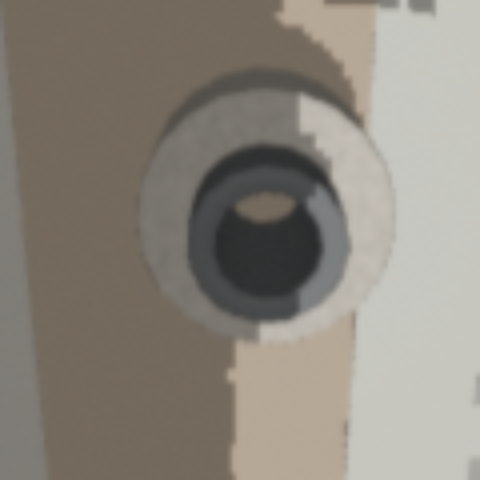

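The crop shows the core's top ring centred at crop (268,243), which is image (328,227.7). That puts the roll at about (441,-26) in the wrist frame. The fingers centre y themselves, so I'll descend and grip.

Emit:
play_rows(
  translation=[
    [-0.001,-0.005,-0.05],
    [-0.001,-0.005,-0.1],
    [-0.001,-0.005,-0.14],
    [-0.001,-0.005,-0.165],
    [-0.001,-0.005,-0.182],
    [-0.001,-0.005,-0.182],
    [-0.001,-0.005,-0.182],
  ],
  yaw=[0,0,0,0,0,0,0],
)

```text
clock: 3.32
eef_pos: [441.1, -25.5, 70.1]
eef_rot: [3.141, -0.001, -0.001]
wrist_force: [-0.9, 0.3, -0.8]
finger_gap: 94.2
finger_force: 0.0
```

Emit:
play_rows(
  translation=[
    [0,0,0],
    [0,0,0],
    [0,0,0],
    [0,0,0],
    [0,0,0],
    [0,0,0],
    [0,0,0],
    [0,0,0],
  ],
  yaw=[0,0,0,0,0,0,0,0],
  hand=0,
  force=25,
)

```text
clock: 4.32
eef_pos: [440.7, -25.0, 69.4]
eef_rot: [3.142, 0.0, -0.0]
wrist_force: [-0.2, -1.1, -0.2]
finger_gap: 38.1
finger_force: 25.0
```

Run:
```python
from h import *
s=telemetry.read_state(); print(s["clock"],s["eef_pos"],s["eef_rot"],s["finger_gap"],s["finger_force"])
c=grab("wrist","w3.png"); print(proj(c,np.array([441,-26,98.])))
```

```text
4.325 [440.65287481 -24.96462527  69.4168169 ] [ 3.14157946e+00  2.84924882e-05 -1.88897955e-04] 38.05577783922608 24.983469871804118
[324.43089701 308.27905264]
```

View pics/w3.png

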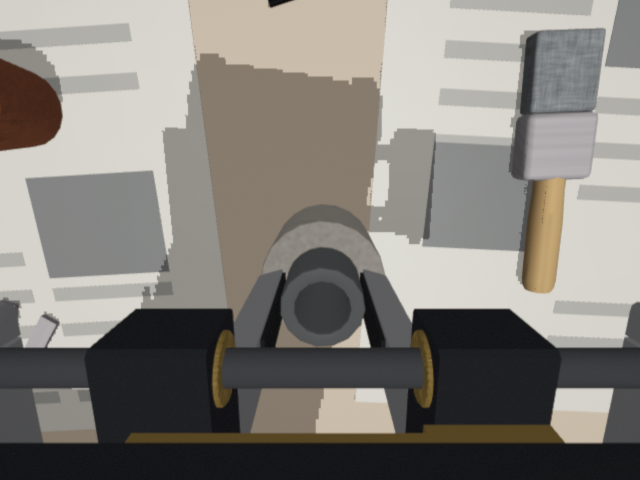

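The roll is gripped: core ring centred at (322,305) and midway between the pads, gap 38 mm. Now I'll lift it and carry it above the spindle.

Emit:
play_rows(
  translation=[
    [0,0,0.02],
    [0,0,0.06],
    [0,0,0.11],
    [0,-0.02,0.15],
    [0.005,-0.06,0.15],
    [0.012,-0.11,0.15],
    [0.018,-0.16,0.15],
    [0.025,-0.21,0.15],
    [0.031,-0.26,0.15],
    [0.036,-0.295,0.15],
    [0.039,-0.312,0.15],
    [0.039,-0.312,0.15],
  ],
  yaw=[0,0,0,0,0,0,0,0,0,0,0,0],
)

```text
clock: 5.88
eef_pos: [479.5, -337.0, 218.9]
eef_rot: [-3.141, 0.001, -0.001]
wrist_force: [0.3, -0.1, -2.6]
finger_gap: 37.9
finger_force: 25.0
```

Emit:
play_rows(
  translation=[
    [0,0,0],
    [0,0,0],
    [0,0,0],
  ],
  yaw=[0,0,0],
)

```text
clock: 6.25
eef_pos: [479.8, -336.4, 219.7]
eef_rot: [3.141, -0.0, 0.001]
wrist_force: [0.2, -0.2, -2.8]
finger_gap: 37.7
finger_force: 25.0
```

Run:
```python
from h import *
s=telemetry.read_state(); print(s["clock"],s["eef_pos"],s["eef_rot"],s["finger_gap"],s["finger_force"],s["wrist_force"])
c=grab("side"); d=grab("top"); w=grab("wrist")
a=cv2.resize(c["pixels"][60:200,235:375],(400,400),interpolation=cv2.INTER_CUBIC)
b=cv2.resize(w["pixels"][160:360,220:420],(400,400),interpolation=cv2.INTER_CUBIC)
cv2.imwrite("pics/s4.png",np.hstack([a,b])[:,:,::-1])
```

```text
6.25 [ 479.77719072 -336.35083321  219.71673095] [ 3.14142448e+00 -2.52708495e-04  5.70075307e-04] 37.664772378355345 24.979366399347782 [ 0.19394793 -0.19728578 -2.79584238]
```

View pics/s4.png

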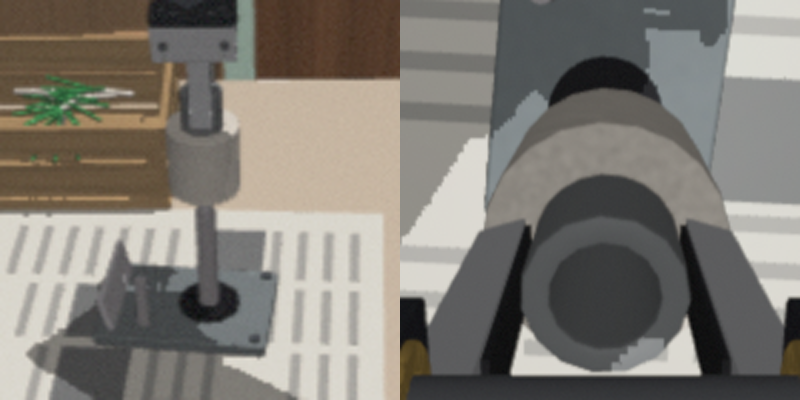

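Left crop: the roll hangs straight above the spindle, roll centre about x 204 against spindle about 206 (crop pixels, about 1 mm). Right crop: the seat disc and roll are both centred at x≈605. They are aligned to about a millimetre, so I'll lower gently while watching the force.

Emit:
play_rows(
  translation=[
    [0,0,-0.012],
    [-0.0005,0,-0.018],
    [-0.0005,0,-0.023],
    [-0.0005,0,-0.028],
    [-0.0005,0,-0.033],
    [-0.0005,0,-0.033],
  ],
  yaw=[0,0,0,0,0,0],
)

```text
clock: 7.15
eef_pos: [479.0, -336.9, 186.1]
eef_rot: [-3.141, 0.0, -0.0]
wrist_force: [0.5, 0.1, -3.4]
finger_gap: 37.6
finger_force: 25.0
```

No contact force with the bottom 15 mm below the tip, so the roll is on the spindle. I'll continue down.

Emit:
play_rows(
  translation=[
    [0,0,-0.015],
    [0,0,-0.03],
    [0,0,-0.045],
    [0,0,-0.06],
    [0,0,-0.075],
    [0,0,-0.085],
    [0,0,-0.09],
    [0,0,-0.09],
    [0,0,-0.09],
  ],
  yaw=[0,0,0,0,0,0,0,0,0],
)

```text
clock: 8.28
eef_pos: [479.4, -337.1, 97.0]
eef_rot: [3.141, -0.001, -0.0]
wrist_force: [-0.0, -0.6, -2.9]
finger_gap: 37.7
finger_force: 25.0
```

Emit:
play_rows(
  translation=[
    [0,0,-0.003],
    [0,0,-0.005],
    [0,0,-0.007],
    [0,0,-0.007],
    [0,0,-0.007],
  ],
  yaw=[0,0,0,0,0],
)

```text
clock: 8.9
eef_pos: [479.1, -337.0, 89.5]
eef_rot: [3.142, -0.0, -0.0]
wrist_force: [-0.2, -0.4, -2.3]
finger_gap: 37.7
finger_force: 25.0
```

Emit:
play_rows(
  translation=[
    [0,0,-0.001],
    [0,0,-0.0015],
    [0,0,-0.0015],
    [0,0,-0.0015],
  ],
  yaw=[0,0,0,0],
)

```text
clock: 9.4
eef_pos: [479.5, -337.3, 89.3]
eef_rot: [3.141, -0.001, -0.0]
wrist_force: [-3.2, 0.2, 9.4]
finger_gap: 37.5
finger_force: 25.0
```

The seat is pushing back with about 12 N, so the roll is home. Release and rise.

Emit:
play_rows(
  translation=[
    [0,0,0],
    [0,0,0],
    [0,0,0],
    [0,0,0],
    [0,0,0],
  ],
  yaw=[0,0,0,0,0],
  hand=1,
)

```text
clock: 10.02
eef_pos: [479.1, -337.0, 87.9]
eef_rot: [-3.142, 0.0, -0.0]
wrist_force: [-0.3, 0.7, -0.6]
finger_gap: 84.1
finger_force: 0.0
```

Emit:
play_rows(
  translation=[
    [0,0,0.02],
    [0,0,0.06],
    [0,0,0.11],
    [0,0,0.16],
    [0,0,0.19],
    [0,0,0.19],
    [0,0,0.19],
  ],
  yaw=[0,0,0,0,0,0,0],
)

```text
clock: 10.9
eef_pos: [478.9, -336.7, 276.5]
eef_rot: [-3.14, 0.001, -0.0]
wrist_force: [-0.2, 1.3, -0.4]
finger_gap: 94.1
finger_force: 0.0
```

Run:
```python
from h import *
s=telemetry.read_state(); print(s["clock"],s["eef_pos"],s["finger_gap"],s["finger_force"])
c=grab("side"); w=grab("wrist")
a=cv2.resize(c["pixels"][90:200,255:365],(400,400),interpolation=cv2.INTER_CUBIC)
b=cv2.resize(w["pixels"][140:300,240:400],(400,400),interpolation=cv2.INTER_CUBIC)
cv2.imwrite("pics/s5.png",np.hstack([a,b])[:,:,::-1])
for q in ([480.5,-336.8,132],[480.5,-336.8,118],[480.5,-336.8,84]): print(proj(w,np.array(q)),proj(c,np.array(q)))
```

```text
10.9 [ 478.89108794 -336.72131987  276.51324689] 94.11992650466117 0.0
[322.49006455 226.7758276 ] [306.98890409 130.20527561]
[322.50149053 223.78215959] [307.18835519 134.63488372]
[322.52578818 217.41604595] [307.65940753 145.09648166]
```

View pics/s5.png

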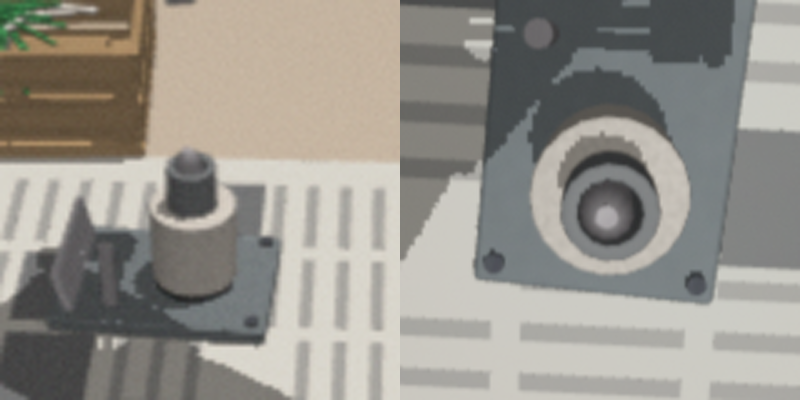

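The right crop shows the roll seated around the spindle tip (607,217), and the left crop shows it flush on the seat disc and released. Next, hover over the scanner with yaw 0.27.

Emit:
play_rows(
  translation=[
    [0.025,0.05,0.005],
    [0.05,0.1,0.01],
    [0.075,0.15,0.01],
    [0.1,0.2,0.01],
    [0.125,0.25,0.01],
    [0.15,0.295,0.01],
    [0.16,0.313,0.01],
    [0.16,0.313,0.01],
    [0.16,0.313,0.01],
    [0.16,0.313,0.01],
  ],
  yaw=[0.1,0.2,0.27,0.27,0.27,0.27,0.27,0.27,0.27,0.27],
)

```text
clock: 12.25
eef_pos: [638.8, -25.3, 288.2]
eef_rot: [3.141, -0.0, 0.268]
wrist_force: [0.9, 0.0, 0.1]
finger_gap: 93.9
finger_force: 0.0
```

Run:
```python
from h import *
s=telemetry.read_state(); print(s["clock"],s["eef_pos"],s["eef_rot"])
w=grab("wrist","w6.png"); u,v=proj(w,np.array([640,-21,156.])); print(u,v)
g=w["pixels"].astype(int)
m=((g.min(2)>110)&(g.max(2)-g.min(2)<25)).astype(np.uint8)
n,_,st,ce=cv2.connectedComponentsWithStats(m[:,:])
for i in range(1,n):
    if 8<st[i,4]<400 and abs(ce[i][0]-u)<130 and abs(ce[i][1]-v)<130: print(st[i],ce[i],onz(w,*ce[i],156),onz(w,*ce[i],30))
b=cv2.resize(w["pixels"][60:300,200:440],(600,600),interpolation=cv2.INTER_CUBIC)
cv2.imwrite("pics/s6.png",cv2.convertScaleAbs(b,alpha=1.8)[:,:,::-1])
```

```text
12.25 [638.77617175 -25.34307776 288.15774356] [ 3.14141336e+00 -1.23485753e-04  2.68120561e-01]
317.85819499145725 229.08234822047098
[299 147   7   7  34] [302.08823529 149.79411765] [700.12663812   8.674127   156.        ] [699.13238296  15.25752618  30.        ]
[335 197   5  33  60] [337.76666667 210.43333333] [659.98299918 -32.99614462 156.        ] [642.68666691 -43.3347784   30.        ]
[318 228   7   7  40] [320.8   230.925] [639.11487744 -23.85159216 156.        ] [613.34413332 -30.47668119  30.        ]
```

View pics/s6.png

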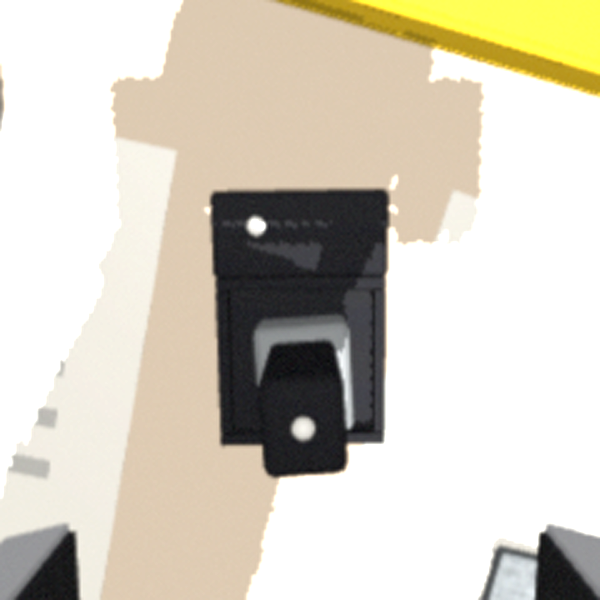

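The crop shows the dock squared to the tool. The handle top is centred near (305,423), which is image (322,229) and lies under the tool axis. The scanner is turned about +0.08 rad relative to the tool. I'll correct the yaw and descend.

Emit:
play_rows(
  translation=[
    [0.001,-0.001,-0.05],
    [0.001,-0.001,-0.1],
    [0.001,-0.001,-0.14],
    [0.001,-0.001,-0.17],
    [0.001,-0.001,-0.186],
    [0.001,-0.001,-0.186],
    [0.001,-0.001,-0.186],
  ],
  yaw=[0.04,0.08,0.08,0.08,0.08,0.08,0.08],
)

```text
clock: 13.18
eef_pos: [640.8, -25.2, 103.5]
eef_rot: [3.141, -0.002, 0.35]
wrist_force: [-1.0, -0.2, 0.3]
finger_gap: 93.9
finger_force: 0.0
```

Emit:
play_rows(
  translation=[
    [0,0,0],
    [0,0,0],
    [0,0,0],
    [0,0,0],
    [0,0,0],
    [0,0,0],
    [0,0,0],
    [0,0,0],
  ],
  yaw=[0,0,0,0,0,0,0,0],
  hand=0,
  force=25,
)

```text
clock: 14.18
eef_pos: [640.1, -24.9, 101.8]
eef_rot: [-3.141, 0.0, 0.35]
wrist_force: [-0.3, -0.7, -1.0]
finger_gap: 30.0
finger_force: 25.0
```

Run:
```python
from h import *
s=telemetry.read_state(); print(s["clock"],s["eef_pos"],s["eef_rot"],s["finger_gap"],s["finger_force"],s["wrist_force"])
w=dict(grab("wrist")); 
# dock centre from w6 view (pose of that moment)
T=np.eye(4);T[:3,:3]=R.from_euler('xyz',[3.14141,-0.00012,0.26812]).as_matrix();T[:3,3]=[638.776,-25.343,288.158]
w["M"]=T@np.array(w["T_tool_cam"])
f=lambda x,y,z:onz(w,200+x*.4,60+y*.4,z)
print("near L,R",f(221,441,20),f(383,441,20)," block far L,R",f(212,192,30),f(388,192,30))
k=np.array([np.cos(.27),np.sin(.27),0]); print("tray centre",(f(221,441,20)+f(383,441,20))/2+41*k,(f(212,192,30)+f(388,192,30))/2-81*k)
print("scanner top centre",f(304.5,423,156))
```

```text
14.175 [640.06387292 -24.94868328 101.79064202] [-3.14145750e+00  2.41704117e-04  3.49784160e-01] 30.041270795169893 24.994608163833618 [-0.25651937 -0.71208133 -0.98095652]
near L,R [593.99078799   5.8394669   20.        ] [615.23907848 -71.37616079  20.        ]  block far L,R [707.76478713  37.87122933  30.        ] [728.98581818 -39.18457005  30.        ]
tray centre [644.12953999 -21.83235804  20.        ] [640.30986005 -22.26191673  30.        ]
scanner top centre [640.78367295 -24.20623873 156.        ]
```

Gripped, gap 30 mm as expected. The tray centre is about (642,-22). Lift and carry it to the card.

Emit:
play_rows(
  translation=[
    [0,0,0.02],
    [0,0,0.06],
    [0,0,0.1],
    [-0.015,0.03,0.11],
    [-0.037,0.075,0.11],
    [-0.06,0.12,0.11],
    [-0.085,0.17,0.11],
    [-0.11,0.22,0.11],
    [-0.135,0.27,0.11],
    [-0.155,0.31,0.11],
    [-0.17,0.34,0.11],
    [-0.176,0.353,0.11],
  ],
  yaw=[0,0,0,0,0,0,0,0,0,0,0,0],
)

```text
clock: 15.72
eef_pos: [463.3, 329.3, 211.8]
eef_rot: [-3.142, 0.0, 0.351]
wrist_force: [-0.4, 0.5, -1.8]
finger_gap: 30.2
finger_force: 25.0
```

Emit:
play_rows(
  translation=[
    [0,0,-0.02],
    [0,0,-0.038],
    [0,0,-0.046],
    [0,0,-0.046],
    [0,0,-0.046],
  ],
  yaw=[0,0,0,0,0],
)

```text
clock: 16.35
eef_pos: [464.6, 328.1, 166.7]
eef_rot: [-3.141, -0.001, 0.35]
wrist_force: [-0.7, 0.2, -1.8]
finger_gap: 29.6
finger_force: 25.0
```

Run:
```python
from h import *
s=telemetry.read_state(); print(s["clock"],s["eef_pos"],s["eef_rot"],s["finger_gap"],s["finger_force"])
w=grab("wrist"); c=grab("side")
a=cv2.resize(c["pixels"][260:440,215:395],(400,400),interpolation=cv2.INTER_CUBIC)
b=cv2.resize(w["pixels"][60:460,120:520],(400,400),interpolation=cv2.INTER_CUBIC)
cv2.imwrite("pics/s7.png",np.hstack([a,b])[:,:,::-1])
print([proj(w,np.array([464,329,10.]))],[proj(c,np.array([464,329,10.]))])
```

```text
16.35 [464.55017168 328.06532889 166.74503742] [-3.14136322e+00 -1.12230694e-03  3.49574517e-01] 29.559761336126552 24.99444454908371
[array([321.34401609, 226.55836415])] [array([305.71391656, 388.86390328])]
```

View pics/s7.png

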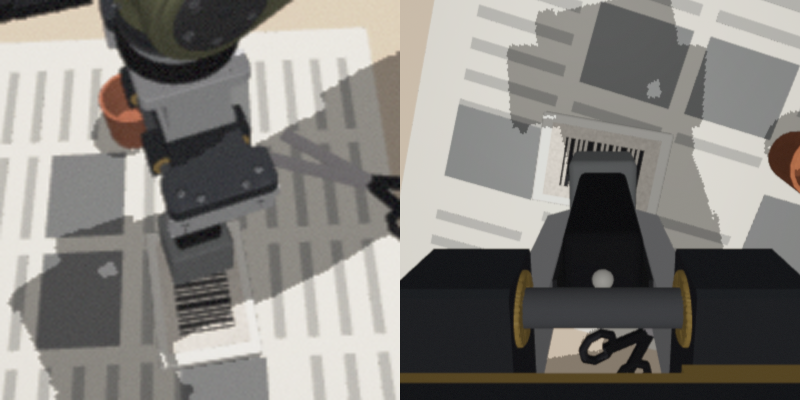

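The right crop puts the bar code around mosaic (601,165), directly under the scanner axis and matching the predicted (601,167). The left crop shows the scanner upright over the card. Hold still.

Emit:
play_rows(
  translation=[
    [0,0,0],
    [0,0,0],
    [0,0,0],
    [0,0,0],
    [0,0,0],
    [0,0,0],
    [0,0,0],
    [0,0,0],
    [0,0,0],
    [0,0,0],
    [0,0,0],
    [0,0,0],
  ],
  yaw=[0,0,0,0,0,0,0,0,0,0,0,0],
)

```text
clock: 17.95
eef_pos: [464.2, 328.0, 165.9]
eef_rot: [3.142, -0.0, 0.35]
wrist_force: [-1.1, 0.2, -1.3]
finger_gap: 29.9
finger_force: 25.0
```

Emit:
play_rows(
  translation=[
    [0,0,0],
    [0,0,0],
    [0,0,0],
    [0,0,0],
    [0,0,0],
    [0,0,0],
    [0,0,0],
    [0,0,0],
  ],
  yaw=[0,0,0,0,0,0,0,0],
)

```text
clock: 18.95
eef_pos: [464.1, 328.1, 166.0]
eef_rot: [3.142, -0.0, 0.35]
wrist_force: [0.5, -0.8, -1.9]
finger_gap: 29.6
finger_force: 25.0
```

Emit:
play_rows(
  translation=[
    [0,0,0.03],
    [0.006,-0.013,0.046],
    [0.022,-0.043,0.046],
    [0.042,-0.083,0.046],
    [0.067,-0.133,0.046],
    [0.092,-0.183,0.046],
    [0.117,-0.233,0.046],
    [0.14,-0.28,0.046],
    [0.16,-0.32,0.046],
    [0.172,-0.345,0.046],
    [0.176,-0.352,0.046],
    [0.176,-0.352,0.046],
  ],
  yaw=[0,0,0,0,0,0,0,0,0,0,0,0],
)

```text
clock: 20.45
eef_pos: [640.0, -24.1, 211.7]
eef_rot: [-3.141, 0.0, 0.349]
wrist_force: [-0.2, -0.2, -1.5]
finger_gap: 29.8
finger_force: 25.0
```

Emit:
play_rows(
  translation=[
    [0,0,-0.03],
    [0,0,-0.06],
    [0,0,-0.08],
    [0,0,-0.095],
    [0,0,-0.105],
    [0,0,-0.107],
    [0,0,-0.107],
    [0,0,-0.107],
  ],
  yaw=[0,0,0,0,0,0,0,0],
)

```text
clock: 21.45
eef_pos: [640.4, -24.0, 105.6]
eef_rot: [3.141, -0.001, 0.35]
wrist_force: [0.3, -0.5, -2.1]
finger_gap: 29.8
finger_force: 25.0
```

Emit:
play_rows(
  translation=[
    [0,0,-0.002],
    [0,0,-0.003],
    [0,0,-0.0035],
    [0,0,-0.0035],
    [0,0,-0.0035],
  ],
  yaw=[0,0,0,0,0],
)

```text
clock: 22.08
eef_pos: [640.2, -23.9, 101.8]
eef_rot: [3.141, -0.0, 0.35]
wrist_force: [-1.0, -0.5, 3.0]
finger_gap: 29.6
finger_force: 25.0
```

The upward force shows it is standing on the dock floor. Release and retreat.

Emit:
play_rows(
  translation=[
    [0,0,0],
    [0,0,0],
    [0,0,0],
    [0,0,0],
    [0,0,0],
    [0,0,0],
  ],
  yaw=[0,0,0,0,0,0],
  hand=1,
)

```text
clock: 22.82
eef_pos: [640.2, -24.0, 101.5]
eef_rot: [3.142, -0.0, 0.35]
wrist_force: [0.2, -0.1, -0.4]
finger_gap: 86.7
finger_force: 0.0
```

Emit:
play_rows(
  translation=[
    [0,0,0.03],
    [0,0,0.08],
    [0,0,0.13],
    [0,0,0.17],
    [0,0,0.186],
    [0,0,0.186],
    [0,0,0.186],
    [0,0,0.186],
  ],
  yaw=[0,0,0,0,0,0,0,0],
)

```text
clock: 23.82
eef_pos: [639.9, -23.9, 285.8]
eef_rot: [-3.141, 0.002, 0.35]
wrist_force: [0.2, -0.3, -0.3]
finger_gap: 93.8
finger_force: 0.0
```

Run:
```python
from h import *
s=telemetry.read_state(); print(s["clock"],s["eef_pos"],s["eef_rot"],s["finger_gap"],s["finger_force"])
w=grab("wrist"); c=grab("side")
a=cv2.resize(c["pixels"][90:290,180:380],(400,400),interpolation=cv2.INTER_CUBIC)
b=cv2.resize(w["pixels"][60:300,200:440],(400,400),interpolation=cv2.INTER_CUBIC)
cv2.imwrite("pics/s8.png",cv2.convertScaleAbs(np.hstack([a,b]),alpha=1.6)[:,:,::-1])
```

```text
23.825 [639.90047157 -23.93004226 285.83282547] [-3.14053936e+00  2.11913396e-03  3.49751882e-01] 93.78448327368062 0.0
```

View pics/s8.png

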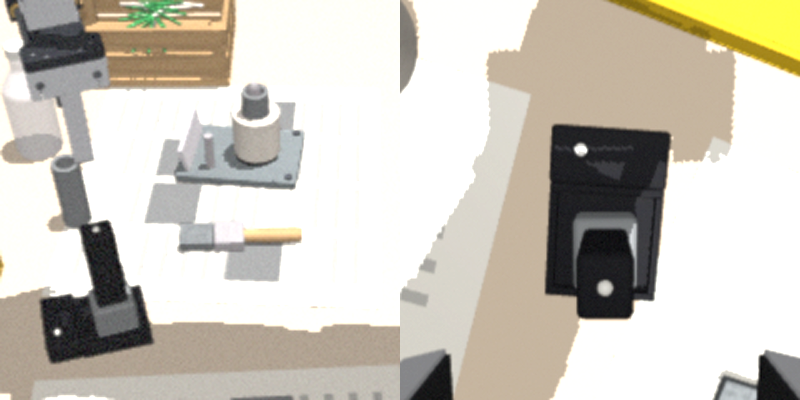

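The scanner stands upright in its dock, handle top near right-crop (605,288). The roll sits on the dispenser at left-crop (256,125), the used core and brush are undisturbed, and the fingers are clear. Handing in.

```bash
python3 -c "
from h import *
print(manip.sign_off())"
```

```text
the job is handed in; nothing more can be done
None
```

The roll sits home on the larger dispenser's spindle, the scanner was held about 60 mm above the bar code for over 2 s and is back upright in its dock, and I handed the job in at about 24 s; no verdict came back.

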